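# Lamp on, tally set: homework corner

## Robot

A 6-joint arm with a two-finger parallel gripper is mounted at the origin on the work surface. World frame = base frame: x ahead of the robot, y to its left, z up, the work surface at z = 0. Lengths are in m, angles in rad, forces in N, time in s.
With the tool pointing down it reaches from about 0.25 to 0.725 m from the base axis. Payload 4 kg.
Tool frame: the origin (TCP) lies on the centre line of the jaws, within the pads' length; the fingertips stand 17 mm ahead of it and the grasp point (between the pads) lies 2 mm behind it; z points along the fingers, y is the line along which they close (so a half turn about z gives the same grasp; the last joint's range is limited). The gripper opens to 85 mm and grips with 20 to 120 N. Pads are 22 mm wide; open, the fingers measure 114 mm over their backs; the gripper's body (76 mm by 85 mm) begins 54 mm behind the grasp point. The pads swing forward as they close: fully open they stand 13 mm farther back than shut.
Start: joints at [1.23, 0.241, 0.005, 1.335, 0, 1.571], TCP at [0.167, 0.471, 0.248] pointing down, gripper open.
Joint ranges: [-2.72, 2.72], [-1.05, 1.87], [-1.09, 1.28], [-1.99, 2.15], [-1.42, 1.44], [-3.14, 3.14]. Speed limits (rad/s): [2.79, 2.79, 3.14, 3.14, 3.14, 3.14].

## Interface

Orientations are given as a unit quaternion [x, y, z, w].
In Python, from workcell import get_obs, imaging, order gives the robot as it stands.
- The arm moves only by the tool apply_moves, never from a script. Its argument "targets" is a list that holds one entry, the list of rows, each a list of 5 numbers: the shift along the world's x, y, z in units of 40 mm (1.0 is 40 mm), then the turn about the world's z in degrees, then the gripper command: -1 is shut, 1 is fully open, values between are in proportion. In form: [[[dx, dy, dz, turn, fingers], ...]]. A call has 1 to 8 rows; each row shifts and turns the commanded pose from where the row before left it; what a row does not reach is not made up. A row lasts 1/12 s, in which the tool goes at most 41.7 mm and 7.16 degrees, less where a joint would pass 70% of its speed; a pose out of reach is approached as far as the arm can. A call is refused whole if a number of a shift passes 1 or a number of a turn 7.16, either way. A call with a gripper value outside its range is refused whole. The fingers move at their own pace and stop on an object; the grip force is fixed at half the most. Time passes only in rows, so rows that do not move let the fingers close. It gives the time, the measured TCP pose, the force, the opening and the grip force at its end, in the units of the state.
- get_obs(): the state, without advancing time (a new reading comes with each control period).
- imaging.camera(name): name is "side" or "top"; returns (picture, depth): 480x640x3 uint8, blue, green, red; 480x640 float32, m along the optical axis (not along the pixel's ray), 0 where there is no reading.
- imaging.get_calibration(name): a dict with "camera_matrix" (3x3 intrinsics, pixels), "eye" and "rotation" of the camera in the world. Camera axes: x right, y down, z forward; pixel columns grow to the right and rows downward; lengths in m; the calibration is good to about 2 mm. A picture is of the moment at which its call begins. get_calibration takes no time and is no camera call.
- order.job_done(): hands the job in; it is judged then, once.
The state is a dict: "clock": time; "joint_pos": joint angles; "joint_vel": joint speeds; "tau": joint torques, N m; "eef_pos": TCP position; "tool_rot": TCP orientation; "ft_force": force on the tool from outside, world axes, zero at the start; "ft_torque": the same for the moment, N m; "grip_width": finger opening in m; "grasp_force": force on a finger pad.
Only numpy, scipy, OpenCV 4.12 (cv2) and the standard library are available. Lean on these libraries where they do the work, as an engineer would, in place of code of your own. Each camera call takes 0.05 s, during which the arm holds its last target. There are 200 camera calls.

## Task

Get the homework corner ready with light presses of the fingertips: first press the lamp's red switch fully down so that it is on, then press the three green counters in the dish fully down one after another, the largest first, then the middle one, then the smallest. Press gently, do not grip or pull up anything, leave the mug, pencil box and other things where they are, and finish clear of everything.

Things in the scene. Friction and masses are not known exactly. Their poses are not given: they have to be found in the camera images.
- lamp: Folded LED desk lamp, standing firmly: black plastic base plate 170 (its x) x 110 (its y) x 22 mm high; origin under the base's centre. The red switch stands on it 40 mm towards its -x (front). 65 mm towards its +x stands a short post with a folded black light bar along its y, 240 mm long and 30 mm wide, its top 72 mm above the counter.
- switch_top (a point): centre of the top face of the lamp's red round press switch, 30 mm diameter; moves down with it. As built it stands 38 mm above the counter, 16 mm proud of the lamp base.
- switch (a joint): how far the lamp switch is pressed down, m: about 0 (at most 0.001) at the start = off, 0.006 = fully down = on. It needs about 3 N to move, then meets its stop, which is cushioned on rubber (gives about 0.4 mm per N beyond the stop, springs back when let go), and stays where it is left.
- dish: white shallow oblong tally dish, fixed to the counter, 80 (its x) x 235 (its y) x 14 mm high, origin under its centre; three green counters stand in it in a row along its y at -72, 0 and +72 mm. Which counter stands in which place changes.
- large_socket: grey round socket of the large counter in the dish, 52 mm diameter, 12 mm high, top 17 mm above the work surface; origin at the centre of its underside, on the counter's axis. Carries the large counter.
- large_top (a point): centre of the top face of the large green counter, a plastic disc-topped plug of 44 mm diameter; moves down with it. Standing up it is about 33 mm above the work surface, 16 mm proud of its socket.
- large (a joint): how far the large counter is pressed down, m: about 0 (at most 0.001) at the start, 0.006 = fully down. It needs about 3 N to move, then meets its stop, which is cushioned on rubber (gives about 0.4 mm per N beyond the stop, springs back when let go), and stays where it is left. Negative = pulled up out of its socket (never wanted).
- medium_socket: grey round socket of the medium counter in the dish, 40 mm diameter, 12 mm high, top 17 mm above the work surface; origin at the centre of its underside, on the counter's axis. Carries the medium counter.
- medium_top (a point): centre of the top face of the medium green counter, a plastic disc-topped plug of 32 mm diameter; moves down with it. Standing up it is about 33 mm above the work surface, 16 mm proud of its socket.
- medium (a joint): how far the medium counter is pressed down, m: about 0 (at most 0.001) at the start, 0.006 = fully down. It needs about 3 N to move, then meets its stop, which is cushioned on rubber (gives about 0.4 mm per N beyond the stop, springs back when let go), and stays where it is left. Negative = pulled up out of its socket (never wanted).
- small_socket: grey round socket of the small counter in the dish, 30 mm diameter, 12 mm high, top 17 mm above the work surface; origin at the centre of its underside, on the counter's axis. Carries the small counter.
- small_top (a point): centre of the top face of the small green counter, a plastic disc-topped plug of 22 mm diameter; moves down with it. Standing up it is about 33 mm above the work surface, 16 mm proud of its socket.
- small (a joint): how far the small counter is pressed down, m: about 0 (at most 0.001) at the start, 0.006 = fully down. It needs about 3 N to move, then meets its stop, which is cushioned on rubber (gives about 0.4 mm per N beyond the stop, springs back when let go), and stays where it is left. Negative = pulled up out of its socket (never wanted).
- mug: bystander: loose white ceramic mug, 82 mm diameter, 95 mm high, origin under its centre
- pencil_box: bystander: loose wooden pencil box with a sliding lid, 210 (its x) x 75 x 48 mm high, origin under its centre
- clip: bystander: loose silver aluminium clipboard clip, 45 (its x) x 110 (its y) x 20 mm high, origin under its centre
- eraser: bystander: loose white eraser, 55 x 24 x 13 mm high, origin under its centre
- spice_jar: bystander: loose spice jar with a red cap, 48 mm diameter, 100 mm high, origin under its centre
- tumbler: bystander: loose blue plastic tumbler, 72 mm diameter, 110 mm high, origin under its centre
There are look-alikes about, which are no part of the job. What is shaped like the medium_socket but orange or purple is not meant.

How it is judged:
By the outcome, as a careful person would: the job done as asked, in the order asked, and still so for the second after the job is handed in, with the robot touching nothing.
It also fails if it takes over 51 s, if anything falls off the work surface, if the arm or the gripper's body presses on something with over 40 N, if the wrist force passes 120 N, or if a joint passes its speed limit or range.

## Working session

There is one attempt and no reset: what is moved stays moved. The work goes in short steps, Python scripts to look and compute and a tool call to move; the robot and the scene stay as the last step left them, time stands still between calls to the robot, and variables do not carry over. Pictures are saved under pics/ and viewed, at most 10 in all, crops included, and the job is handed in when it is done.

Besides the shell and the picture viewer there is one more tool, called after ">>>" by a JSON object that holds its "api" and its "payload", one argument or row to a line. apply_moves: Moves the arm, as the interface text tells. Its arguments: {"type":"object","properties":{"targets":{"type":"array","items":{"type":"array","items":{"type":"array","items":{"type":"number"}}}}},"required":["targets"]}

```bash
mkdir -p pics; cat > h.py <<'E'
import numpy as np, cv2
from workcell import get_obs, imaging, order
def cal(n):
    c=imaging.get_calibration(n); return np.array(c["camera_matrix"]),np.array(c["eye"]),np.array(c["rotation"])
def plane(n,u,v,z):
    K,e,R=cal(n); d=R@np.linalg.inv(K)@np.array([u,v,1.]); return e+d*(z-e[2])/d[2]
def pt(n,u,v,dep):
    K,e,R=cal(n); return e+R@(np.linalg.inv(K)@np.array([u,v,1.])*dep)
E
python3 - <<'E'
from h import *
for n in("top","side"):
    p,d=imaging.camera(n); cv2.imwrite(f"pics/{n}0.png",p); np.save(f"pics/{n}0.npy",d)
    K,e,R=cal(n); print(n,K.tolist(),e,R.tolist())
o=get_obs(); print(o)
E
```

```text
top [[611.2528611571156, 0.0, 325.33079784580974], [0.0, 611.2528611571156, 239.5673320663237], [0.0, 0.0, 1.0]] [ 0.42761782 -0.00315462  1.67286069] [0.7136632554063167, -0.6985789677244567, 0.037235527015048765, -0.0358566488088655]
side [[573.3525569683204, 0.0, 330.15248981183623], [0.0, 573.3525569683204, 236.52897510677906], [0.0, 0.0, 1.0]] [0.54775916 0.94867285 0.98887501] [-0.01800024611240793, 0.9241120989522604, -0.38151931163214253, 0.01165480852165848]
{'clock': 0.1, 'joint_pos': array([ 1.23003763e+00,  2.41341813e-01,  3.85743164e-03,  1.33522614e+00,
       -1.59062332e-05,  1.57079928e+00]), 'joint_vel': array([-0.00117693, -0.0008638 ,  0.00275116, -0.00054157,  0.00126665,
        0.00110431]), 'tau': array([-3.31285200e-04, -3.73138547e+01,  2.53010148e+01,  1.08511603e-02,
       -1.64476160e-05, -6.91050150e-07]), 'eef_pos': array([0.16692343, 0.47073591, 0.2474993 ]), 'tool_rot': array([ 1.69557583e-01,  9.85519817e-01, -9.44587615e-04, -1.54442423e-04]), 'ft_force': array([ 0.07236479,  0.38082806, -0.70441283]), 'ft_torque': array([-0.0285552 , -0.01763519,  0.00598368]), 'grasp_force': 0.0, 'grip_width': 0.08542189064982153}
```

View pics/top0.png

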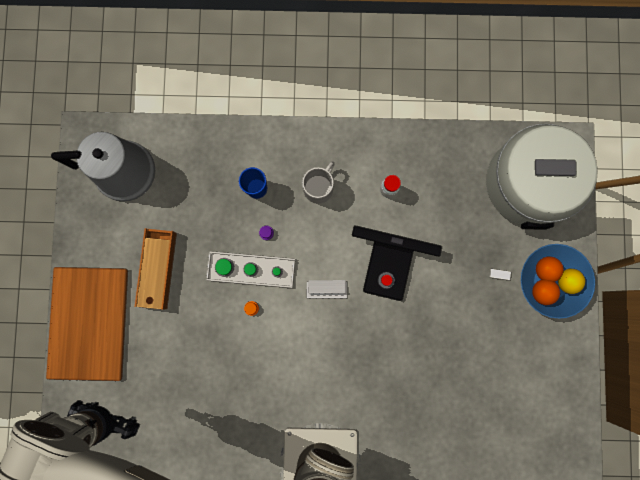

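View pics/side0.png

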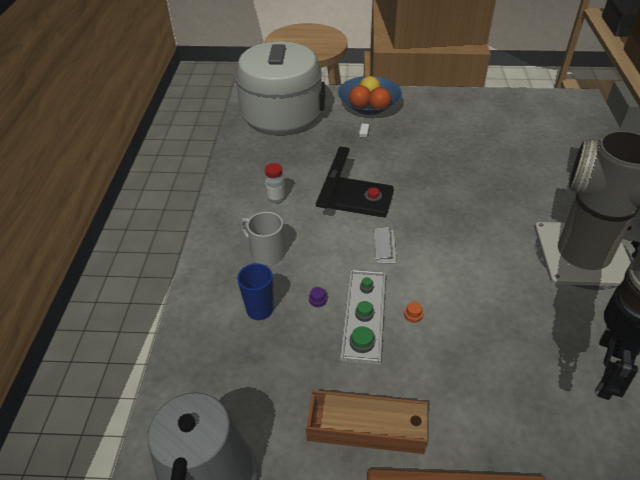

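The top view shows the red lamp switch at (387,281). The green counters are at (224,267) large, (250,269) medium and (277,272) small. 

Possible mix-ups:
- **Switch:** jar cap (392,184) and the red/orange fruit (549,268).
- **Counters:** purple (266,232) and orange (251,308).

The side view agrees: switch (373,193), large (363,338), medium (365,310), small (367,284).

```bash
cat > h.py <<'E'
import numpy as np, cv2
from scipy.spatial.transform import Rotation
from workcell import get_obs, imaging, order
def cal(n):
    c=imaging.get_calibration(n); return np.array(c["camera_matrix"]),np.array(c["eye"]),Rotation.from_quat(c["rotation"]).as_matrix()
def ray(n,u,v):
    K,e,R=cal(n); d=R@np.linalg.inv(K)@np.array([u,v,1.]); return e,d
def plane(n,u,v,z):
    e,d=ray(n,u,v); return e+d*(z-e[2])/d[2]
def tri(a,b):
    (e,d),(f,g)=ray("top",*a),ray("side",*b)
    s=np.linalg.lstsq(np.c_[d,-g],f-e,rcond=None)[0]; P=e+s[0]*d;Q=f+s[1]*g
    return (P+Q)/2,np.linalg.norm(P-Q)
def blobs(p,near):
    h=cv2.cvtColor(p,cv2.COLOR_BGR2HSV); out={}
    for k,(u,v) in near.items():
        m=(cv2.inRange(h,(45,90,30),(85,255,255)) if k!="switch" else cv2.inRange(h,(0,150,60),(8,255,255))|cv2.inRange(h,(172,150,60),(180,255,255)))
        n,_,st,c=cv2.connectedComponentsWithStats(m)
        i=1+np.argmin(np.hypot(*(c[1:]-[u,v]).T)+(st[1:,4]<15)*99); out[k]=(c[i],st[i])
    return out
E
python3 - <<'E'
from h import *
T=cv2.imread("pics/top0.png");S=cv2.imread("pics/side0.png")
dt=np.load("pics/top0.npy")
a=blobs(T,dict(switch=(387,281),large=(224,267),medium=(250,269),small=(277,272)))
b=blobs(S,dict(switch=(373,193),large=(363,338),medium=(365,310),small=(367,284)))
for k in a:
    ca,cb=a[k][0],b[k][0]; P,e=tri(ca,cb)
    z=.038 if k=="switch" else .033
    K,E,R=cal("top"); D=dt[int(ca[1]),int(ca[0])]; 
    print(k,ca.round(1),a[k][1],cb.round(1),b[k][1],"tri",P.round(4),e.round(4),"plane",plane("top",*ca,z).round(4),plane("side",*cb,z).round(4),"depthz",(E+ray("top",*ca)[1]*D).round(4))
for n,uv in dict(boxTR=(174,232),boxBR=(165,310),clipL=(307,290),clipR=(347,290),dishTL=(208,254),dishBR=(295,288),bar1=(354,230),bar2=(440,252)).items(): print(n,plane("top",*uv,.02).round(3))
crop=cv2.resize(T[215:320,195:430],None,fx=3.4,fy=3.4,interpolation=cv2.INTER_CUBIC); cv2.imwrite("pics/crop.png",crop)
E
```

```text
switch [386.4 279.9] [381 275  12  11 102] [372.8 192.1] [368 187  11  11 101] tri [ 0.4931 -0.1709  0.0282] 0.0002 plane [ 0.4926 -0.1699  0.038 ] [ 0.4938 -0.1596  0.038 ] depthz [ 0.4927 -0.1703  0.0347]
large [223.2 266.6] [215 259  17  16 220] [361.9 336.8] [352 327  21  21 364] tri [0.5196 0.2702 0.0203] 0.0004 plane [0.5191 0.268  0.033 ] [0.5198 0.2791 0.033 ] depthz [0.5192 0.2683 0.0314]
medium [249.6 268.7] [244 263  12  12 118] [364.2 308.5] [357 301  15  16 185] tri [0.5152 0.1985 0.0212] 0.0008 plane [0.515 0.197 0.033] [0.5152 0.2076 0.033 ] depthz [0.5151 0.1972 0.0314]
small [276.4 271.2] [273 267   8   9  54] [366.4 282.5] [362 278  10  11  82] tri [0.5101 0.1258 0.0203] 0.0002 plane [0.5096 0.1248 0.033 ] [0.5105 0.1366 0.033 ] depthz [0.51   0.1254 0.0259]
boxTR [0.611 0.407 0.02 ]
boxBR [0.4   0.422 0.02 ]
clipL [0.461 0.042 0.02 ]
clipR [ 0.464 -0.066  0.02 ]
dishTL [0.553 0.313 0.02 ]
dishBR [0.466 0.074 0.02 ]
bar1 [ 0.627 -0.082  0.02 ]
bar2 [ 0.572 -0.316  0.02 ]
```

View pics/crop.png

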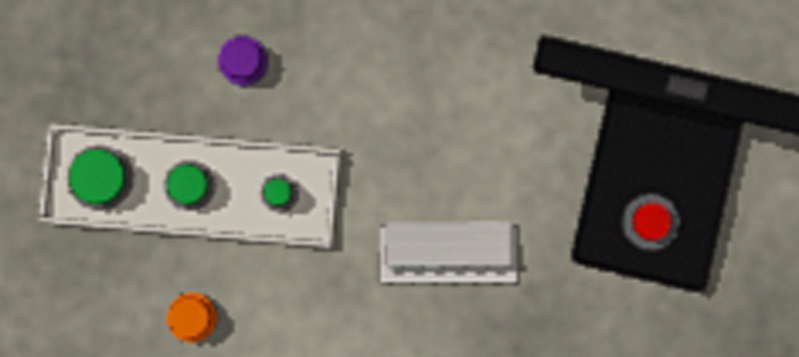

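The crop confirms the red switch on the black base, and green large, medium and small counters in the white dish, with orange and purple outside it. I'll shut the fingers and travel high to above the switch.

>>> {"api": "apply_moves", "payload": {
  "targets": [
    [[0.2,-0.4,0,0,-1],[0.4,-0.8,0,0,-1],[0.4,-0.8,0,0,-1],[0.4,-0.8,0,0,-1],[0.4,-0.8,0,0,-1],[0.4,-0.8,0,0,-1],[0.4,-0.8,0,0,-1],[0.4,-0.8,0,0,-1]]
  ]
}}

```text
clock: 0.77
eef_pos: [0.2872, 0.2295, 0.2481]
tool_rot: [0.169, 0.986, -0.0, -0.0]
ft_force: [0.6, -0.4, 0.6]
grip_width: 0.0001
grasp_force: 0.0
```

>>> {"api": "apply_moves", "payload": {
  "targets": [
    [[0.4,-0.8,0,0,-1],[0.4,-0.8,0,0,-1],[0.4,-0.8,0,0,-1],[0.4,-0.8,0,0,-1],[0.4,-0.8,-0.2,0,-1],[0.4,-0.8,-0.4,0,-1],[0.4,-0.8,-0.4,0,-1],[0.4,-0.8,-0.4,0,-1]]
  ]
}}

```text
clock: 1.43
eef_pos: [0.4154, -0.0266, 0.1916]
tool_rot: [0.17, 0.985, 0.0, 0.0]
ft_force: [0.3, 0.1, 0.2]
grip_width: -0.0003
grasp_force: 0.0
```

>>> {"api": "apply_moves", "payload": {
  "targets": [
    [[0.4,-0.8,-0.4,0,-1],[0.4,-0.8,-0.4,0,-1],[0.4,-0.8,-0.4,0,-1],[0.4,-0.8,-0.2,0,-1],[0.3,-0.4,0,0,-1],[0,0,0,0,-1],[0,0,0,0,-1]]
  ]
}}

```text
clock: 2.02
eef_pos: [0.4909, -0.1695, 0.1354]
tool_rot: [0.171, 0.985, 0.0, -0.001]
ft_force: [-1.2, -1.6, 0.5]
grip_width: 0.0002
grasp_force: 0.0
```

>>> {"api": "apply_moves", "payload": {
  "targets": [
    [[0,0,-0.4,0,-1],[0,0,-0.5,0,-1],[0,0,-0.3,0,-1],[0,0,0,0,-1],[0,0,0,0,-1]]
  ]
}}

```text
clock: 2.43
eef_pos: [0.49, -0.1675, 0.0881]
tool_rot: [0.169, 0.986, 0.0, -0.001]
ft_force: [0.0, 0.5, -0.3]
grip_width: 0.0001
grasp_force: 0.0
```

```bash
python3 - <<'E'
from h import *
p,d=imaging.camera("side"); o=get_obs(); print(o["eef_pos"],o["ft_force"])
e=o["eef_pos"]; K,E,R=cal("side")
for L in (.017,.03):
    c=R.T@(e-[0,0,L]-E); c=K@c; print(L,(c/c[2])[:2])
cv2.imwrite("pics/s1.png",cv2.resize(p[120:240,300:460],None,fx=5,fy=5,interpolation=cv2.INTER_CUBIC))
t,_=imaging.camera("top"); cv2.imwrite("pics/t1.png",cv2.resize(t[225:315,330:450],None,fx=5,fy=5,interpolation=cv2.INTER_CUBIC))
E
```

```text
[ 0.49096309 -0.16793279  0.08888906] [-0.02429068 -0.58733683 -0.08843177]
0.017 [374.50432001 179.59783186]
0.03 [374.26165031 183.60323741]
```

View pics/s1.png

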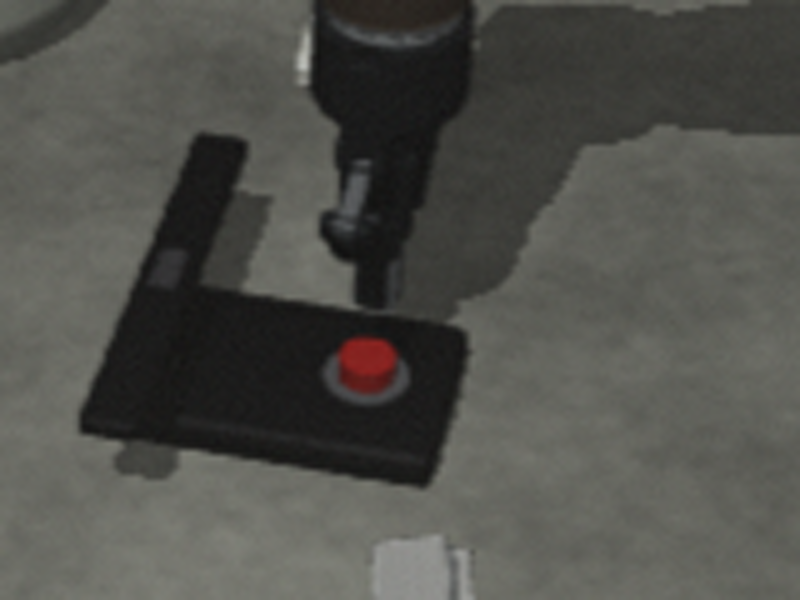

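The side crop shows the fingertip at about pixel (375.6,181), right above the switch top at about (373.4,189.6). That fits the tip being 17 mm ahead of the TCP and well aligned, so I'll go down to just above it.

>>> {"api": "apply_moves", "payload": {
  "targets": [
    [[0.02,-0.02,-0.3,0,-1],[0,0,-0.25,0,-1],[0,0,-0.1,0,-1],[0,0,-0.05,0,-1],[0,0,0,0,-1],[0,0,0,0,-1]]
  ]
}}

```text
clock: 3.03
eef_pos: [0.492, -0.1696, 0.0605]
tool_rot: [0.17, 0.986, -0.0, 0.0]
ft_force: [0.0, -0.6, 0.9]
grip_width: -0.0001
grasp_force: 0.0
```

>>> {"api": "apply_moves", "payload": {
  "targets": [
    [[0,0,-0.05,0,-1],[0,0,0,0,-1],[0,0,-0.05,0,-1],[0,0,0,0,-1],[0,0,0,0,-1]]
  ]
}}

```text
clock: 3.45
eef_pos: [0.4918, -0.1696, 0.0562]
tool_rot: [0.17, 0.986, 0.0, -0.0]
ft_force: [-0.7, 0.2, -0.6]
grip_width: 0.0
grasp_force: 0.0
```

>>> {"api": "apply_moves", "payload": {
  "targets": [
    [[0,0,-0.05,0,-1],[0,0,0,0,-1],[0,0,0,0,-1]]
  ]
}}

```text
clock: 3.7
eef_pos: [0.4921, -0.1696, 0.0544]
tool_rot: [0.17, 0.986, -0.0, 0.0]
ft_force: [-0.0, -0.2, 1.0]
grip_width: -0.0
grasp_force: 0.3
```

>>> {"api": "apply_moves", "payload": {
  "targets": [
    [[0,0,-0.04,0,-1],[0,0,0,0,-1],[0,0,0,0,-1]]
  ]
}}

```text
clock: 3.95
eef_pos: [0.4922, -0.1696, 0.0529]
tool_rot: [0.17, 0.986, -0.0, 0.0]
ft_force: [0.3, -0.1, 1.8]
grip_width: 0.0001
grasp_force: 1.2
```

>>> {"api": "apply_moves", "payload": {
  "targets": [
    [[0,0,-0.04,0,-1],[0,0,0,0,-1],[0,0,0,0,-1]]
  ]
}}

```text
clock: 4.2
eef_pos: [0.4921, -0.1696, 0.0512]
tool_rot: [0.17, 0.986, -0.0, 0.0]
ft_force: [0.1, 0.0, 1.9]
grip_width: 0.0003
grasp_force: 1.3
```

>>> {"api": "apply_moves", "payload": {
  "targets": [
    [[0,0,-0.04,0,-1],[0,0,0,0,-1],[0,0,0,0,-1]]
  ]
}}

```text
clock: 4.45
eef_pos: [0.4921, -0.1696, 0.0495]
tool_rot: [0.17, 0.986, -0.0, 0.0]
ft_force: [0.3, -0.6, 3.5]
grip_width: -0.0003
grasp_force: 1.3
```

>>> {"api": "apply_moves", "payload": {
  "targets": [
    [[0,0,-0.03,0,-1],[0,0,0,0,-1],[0,0,0,0,-1]]
  ]
}}

```text
clock: 4.7
eef_pos: [0.4921, -0.1696, 0.0483]
tool_rot: [0.17, 0.986, -0.0, 0.0]
ft_force: [-0.3, -0.6, 3.0]
grip_width: -0.0001
grasp_force: 1.3
```

>>> {"api": "apply_moves", "payload": {
  "targets": [
    [[0,0,-0.03,0,-1],[0,0,0,0,-1],[0,0,0,0,-1]]
  ]
}}

```text
clock: 4.95
eef_pos: [0.4921, -0.1696, 0.0473]
tool_rot: [0.17, 0.986, -0.0, 0.0]
ft_force: [1.1, -0.2, 4.5]
grip_width: -0.0
grasp_force: 2.0
```

>>> {"api": "apply_moves", "payload": {
  "targets": [
    [[0,0,-0.03,0,-1],[0,0,0,0,-1],[0,0,0,0,-1]]
  ]
}}

```text
clock: 5.2
eef_pos: [0.4921, -0.1696, 0.0463]
tool_rot: [0.17, 0.986, -0.0, 0.0]
ft_force: [-0.5, -0.6, 5.6]
grip_width: 0.0
grasp_force: 3.2
```

>>> {"api": "apply_moves", "payload": {
  "targets": [
    [[0,0,-0.02,0,-1],[0,0,0,0,-1],[0,0,0,0,-1]]
  ]
}}

```text
clock: 5.45
eef_pos: [0.4922, -0.1697, 0.0457]
tool_rot: [0.17, 0.986, -0.0, 0.0]
ft_force: [-0.2, 1.0, 7.2]
grip_width: 0.0001
grasp_force: 3.9
```

The force rises steadily past the stop, which I put at TCP z ≈ 0.0475, so the switch is fully down. I'll lift and go to the large counter.

>>> {"api": "apply_moves", "payload": {
  "targets": [
    [[0,0,0.2,0,-1],[0,0,0.6,0,-1],[0,0,0.8,0,-1],[0,0.3,0.3,0,-1],[0.05,0.6,0,0,-1],[0.05,0.8,0,0,-1],[0.05,0.8,0,0,-1],[0.05,0.8,0,0,-1]]
  ]
}}

```text
clock: 6.12
eef_pos: [0.4987, -0.0364, 0.1207]
tool_rot: [0.17, 0.985, -0.0, -0.001]
ft_force: [-0.1, -0.0, -0.4]
grip_width: -0.0002
grasp_force: 0.0
```

>>> {"api": "apply_moves", "payload": {
  "targets": [
    [[0.05,0.8,0,0,-1],[0.05,0.8,0,0,-1],[0.05,0.8,0,0,-1],[0.05,0.8,0,0,-1],[0.05,0.8,0,0,-1],[0.05,0.8,0,0,-1],[0.05,0.8,0,0,-1],[0.05,0.8,0,0,-1]]
  ]
}}

```text
clock: 6.78
eef_pos: [0.5146, 0.2196, 0.1204]
tool_rot: [0.169, 0.986, -0.001, -0.001]
ft_force: [0.9, -0.3, 0.1]
grip_width: 0.0001
grasp_force: 0.0
```

>>> {"api": "apply_moves", "payload": {
  "targets": [
    [[0.05,0.8,0,0,-1],[0.05,0.5,0,0,-1],[0,0,-0.3,0,-1],[0,0,-0.4,0,-1],[0,0,0,0,-1],[0,0,0,0,-1]]
  ]
}}

```text
clock: 7.28
eef_pos: [0.5182, 0.2697, 0.0916]
tool_rot: [0.169, 0.986, -0.002, -0.002]
ft_force: [-0.0, 0.2, 0.6]
grip_width: -0.0002
grasp_force: 0.0
```

```bash
python3 - <<'E'
from h import *
p,d=imaging.camera("side"); t,_=imaging.camera("top"); o=get_obs(); print(o["clock"],o["eef_pos"],o["ft_force"])
a=cv2.resize(p[250:370,310:430],(600,600),interpolation=cv2.INTER_CUBIC)
b=cv2.resize(p[165:215,350:400],(200,200),interpolation=cv2.INTER_CUBIC); a[:200,:200]=0; a[:200,:200]=b
cv2.imwrite("pics/s2.png",a)
E
```

```text
7.3833 [0.51979699 0.27010441 0.09339293] [ 0.06827856 -0.31172447 -0.15877356]
```

View pics/s2.png

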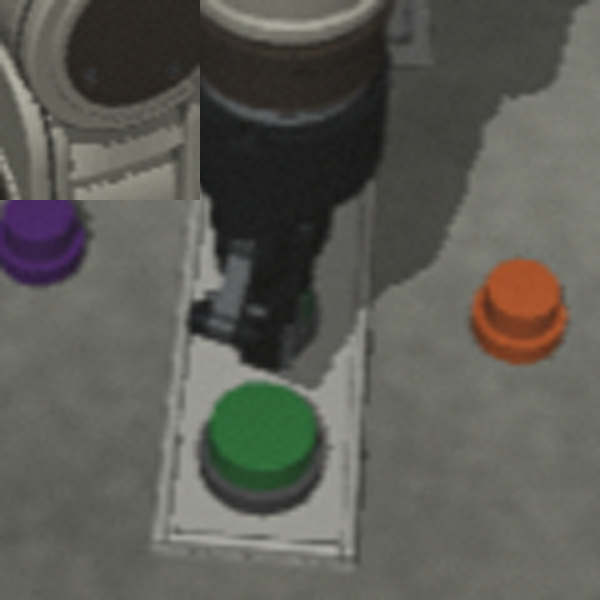

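The crop shows the tip at (262,367), directly above the large green counter's top, centred at (263,427). Projected down, it lands on the middle of the counter, so I'll press.

>>> {"api": "apply_moves", "payload": {
  "targets": [
    [[0,0,-0.4,0,-1],[0,0,-0.35,0,-1],[0,0,-0.15,0,-1],[0,0,-0.05,0,-1],[0,0,0,0,-1],[0,0,0,0,-1]]
  ]
}}

```text
clock: 7.88
eef_pos: [0.5205, 0.2706, 0.056]
tool_rot: [0.17, 0.985, 0.0, 0.001]
ft_force: [1.4, 0.7, 0.6]
grip_width: -0.0001
grasp_force: 0.0
```

>>> {"api": "apply_moves", "payload": {
  "targets": [
    [[0,0,-0.04,0,-1],[0,0,0,0,-1],[0,0,-0.04,0,-1],[0,0,0,0,-1],[0,0,0,0,-1]]
  ]
}}

```text
clock: 8.3
eef_pos: [0.5199, 0.2705, 0.0519]
tool_rot: [0.17, 0.986, -0.0, -0.0]
ft_force: [-0.2, 0.3, -0.1]
grip_width: -0.0001
grasp_force: 0.0
```

>>> {"api": "apply_moves", "payload": {
  "targets": [
    [[0,0,-0.04,0,-1],[0,0,0,0,-1],[0,0,-0.04,0,-1],[0,0,0,0,-1],[0,0,0,0,-1]]
  ]
}}

```text
clock: 8.72
eef_pos: [0.52, 0.2705, 0.0488]
tool_rot: [0.17, 0.986, 0.0, 0.0]
ft_force: [0.2, -0.3, 0.9]
grip_width: 0.0001
grasp_force: 0.5
```

>>> {"api": "apply_moves", "payload": {
  "targets": [
    [[0,0,-0.04,0,-1],[0,0,0,0,-1],[0,0,-0.03,0,-1],[0,0,0,0,-1],[0,0,0,0,-1]]
  ]
}}

```text
clock: 9.13
eef_pos: [0.52, 0.2705, 0.046]
tool_rot: [0.17, 0.986, 0.0, 0.0]
ft_force: [0.1, 0.3, 1.7]
grip_width: 0.0001
grasp_force: 1.3
```

>>> {"api": "apply_moves", "payload": {
  "targets": [
    [[0,0,-0.03,0,-1],[0,0,0,0,-1],[0,0,-0.03,0,-1],[0,0,0,0,-1],[0,0,0,0,-1]]
  ]
}}

```text
clock: 9.55
eef_pos: [0.5201, 0.2705, 0.0435]
tool_rot: [0.17, 0.986, 0.0, 0.0]
ft_force: [0.7, 0.2, 2.2]
grip_width: -0.0001
grasp_force: 1.3
```

>>> {"api": "apply_moves", "payload": {
  "targets": [
    [[0,0,-0.03,0,-1],[0,0,0,0,-1],[0,0,0,0,-1]]
  ]
}}

```text
clock: 9.8
eef_pos: [0.5201, 0.2705, 0.0425]
tool_rot: [0.17, 0.986, 0.0, 0.0]
ft_force: [0.3, 0.0, 4.3]
grip_width: 0.0002
grasp_force: 1.9
```

>>> {"api": "apply_moves", "payload": {
  "targets": [
    [[0,0,-0.03,0,-1],[0,0,0,0,-1],[0,0,0,0,-1]]
  ]
}}

```text
clock: 10.05
eef_pos: [0.5201, 0.2705, 0.0415]
tool_rot: [0.17, 0.986, 0.0, 0.0]
ft_force: [-0.2, 0.5, 6.4]
grip_width: -0.0001
grasp_force: 3.0
```

>>> {"api": "apply_moves", "payload": {
  "targets": [
    [[0,0,-0.02,0,-1],[0,0,0,0,-1],[0,0,0,0,-1]]
  ]
}}

```text
clock: 10.3
eef_pos: [0.5201, 0.2705, 0.041]
tool_rot: [0.17, 0.986, 0.0, 0.0]
ft_force: [-2.1, -1.2, 7.3]
grip_width: -0.0003
grasp_force: 3.6
```

>>> {"api": "apply_moves", "payload": {
  "targets": [
    [[0,0,0.2,0,-1],[0,0,0.5,0,-1],[0,0,0.5,0,-1],[-0.04,-0.6,0,0,-1],[-0.04,-0.6,0,0,-1],[-0.04,-0.6,0,0,-1],[0,0,0,0,-1],[0,0,0,0,-1]]
  ]
}}

```text
clock: 10.97
eef_pos: [0.5146, 0.1972, 0.088]
tool_rot: [0.171, 0.985, -0.0, -0.001]
ft_force: [-0.6, 0.2, 1.0]
grip_width: 0.0002
grasp_force: 0.0
```

```bash
python3 - <<'E'
from h import *
p,d=imaging.camera("side"); o=get_obs(); print(o["clock"],o["eef_pos"],o["ft_force"])
a=cv2.resize(p[250:370,310:430],(600,600),interpolation=cv2.INTER_CUBIC)
cv2.imwrite("pics/s3.png",a)
E
```

```text
11.0167 [0.51493644 0.19816056 0.08813907] [-0.97103195  0.45426442  0.04083584]
```

View pics/s3.png

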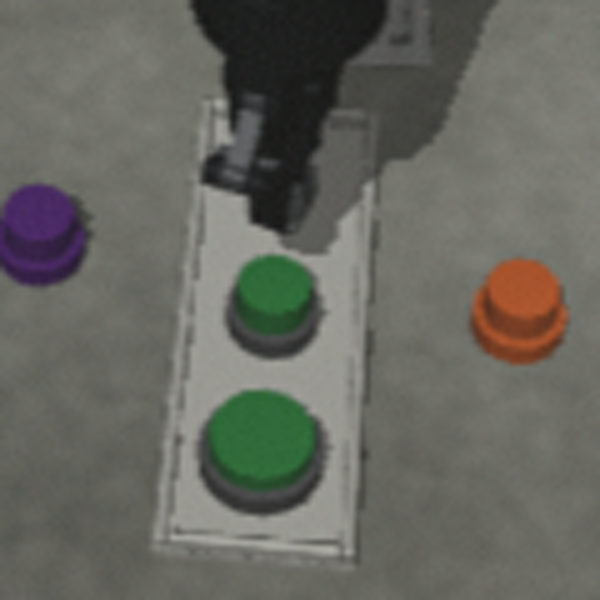

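The large counter is visibly lower: its top was at row 427 and is now at 438. The tip at (275,230) is above the medium counter's top at (274,285), so I'll press that next.

>>> {"api": "apply_moves", "payload": {
  "targets": [
    [[0,0,-0.35,0,-1],[0,0,-0.3,0,-1],[0,0,-0.15,0,-1],[0,0,-0.1,0,-1],[0,0,0,0,-1],[0,0,0,0,-1]]
  ]
}}

```text
clock: 11.52
eef_pos: [0.5152, 0.1989, 0.0523]
tool_rot: [0.169, 0.986, -0.0, -0.0]
ft_force: [0.1, -0.1, -0.0]
grip_width: -0.0001
grasp_force: 0.0
```

>>> {"api": "apply_moves", "payload": {
  "targets": [
    [[0,0,-0.04,0,-1],[0,0,0,0,-1],[0,0,-0.04,0,-1],[0,0,0,0,-1],[0,0,0,0,-1]]
  ]
}}

```text
clock: 11.93
eef_pos: [0.5155, 0.1986, 0.0494]
tool_rot: [0.17, 0.986, 0.0, 0.0]
ft_force: [0.4, 0.1, 0.0]
grip_width: -0.0003
grasp_force: 0.3
```

>>> {"api": "apply_moves", "payload": {
  "targets": [
    [[0,0,-0.04,0,-1],[0,0,0,0,-1],[0,0,-0.04,0,-1],[0,0,0,0,-1],[0,0,0,0,-1]]
  ]
}}

```text
clock: 12.35
eef_pos: [0.5155, 0.1986, 0.0461]
tool_rot: [0.17, 0.986, 0.0, 0.0]
ft_force: [0.8, -0.3, 3.1]
grip_width: -0.0002
grasp_force: 1.3
```

>>> {"api": "apply_moves", "payload": {
  "targets": [
    [[0,0,-0.03,0,-1],[0,0,0,0,-1],[0,0,0,0,-1]]
  ]
}}

```text
clock: 12.6
eef_pos: [0.5155, 0.1986, 0.0448]
tool_rot: [0.17, 0.986, 0.0, 0.0]
ft_force: [1.3, -0.0, 2.5]
grip_width: -0.0001
grasp_force: 1.3
```

>>> {"api": "apply_moves", "payload": {
  "targets": [
    [[0,0,-0.03,0,-1],[0,0,0,0,-1],[0,0,0,0,-1]]
  ]
}}

```text
clock: 12.85
eef_pos: [0.5154, 0.1986, 0.0435]
tool_rot: [0.17, 0.986, 0.0, 0.0]
ft_force: [1.1, 1.1, 2.4]
grip_width: 0.0001
grasp_force: 1.3
```

>>> {"api": "apply_moves", "payload": {
  "targets": [
    [[0,0,-0.03,0,-1],[0,0,0,0,-1],[0,0,-0.03,0,-1],[0,0,0,0,-1],[0,0,0,0,-1]]
  ]
}}

```text
clock: 13.27
eef_pos: [0.5155, 0.1986, 0.0416]
tool_rot: [0.17, 0.986, 0.0, 0.0]
ft_force: [1.1, 0.5, 5.8]
grip_width: -0.0004
grasp_force: 2.9
```

>>> {"api": "apply_moves", "payload": {
  "targets": [
    [[0,0,-0.02,0,-1],[0,0,0,0,-1],[0,0,0,0,-1]]
  ]
}}

```text
clock: 13.52
eef_pos: [0.5155, 0.1986, 0.041]
tool_rot: [0.17, 0.986, 0.0, 0.0]
ft_force: [-0.3, 0.3, 6.9]
grip_width: -0.0
grasp_force: 3.6
```

>>> {"api": "apply_moves", "payload": {
  "targets": [
    [[0,0,0.2,0,-1],[0,0,0.5,0,-1],[0,0,0.5,0,-1],[-0.04,-0.6,0,0,-1],[-0.05,-0.6,0,0,-1],[-0.04,-0.6,0,0,-1],[0,0,0,0,-1],[0,0,0,0,-1]]
  ]
}}

```text
clock: 14.18
eef_pos: [0.5086, 0.1252, 0.0878]
tool_rot: [0.171, 0.985, -0.0, -0.001]
ft_force: [-0.1, -0.7, 0.1]
grip_width: 0.0
grasp_force: 0.0
```

```bash
python3 - <<'E'
from h import *
p,d=imaging.camera("side"); o=get_obs(); print(o["clock"],o["eef_pos"],o["ft_force"])
a=cv2.resize(p[235:355,310:430],(600,600),interpolation=cv2.INTER_CUBIC)
cv2.imwrite("pics/s4.png",a)
E
```

```text
14.2333 [0.50910597 0.12607553 0.08789276] [ 0.57542011  0.32768572 -0.57641941]
```

View pics/s4.png

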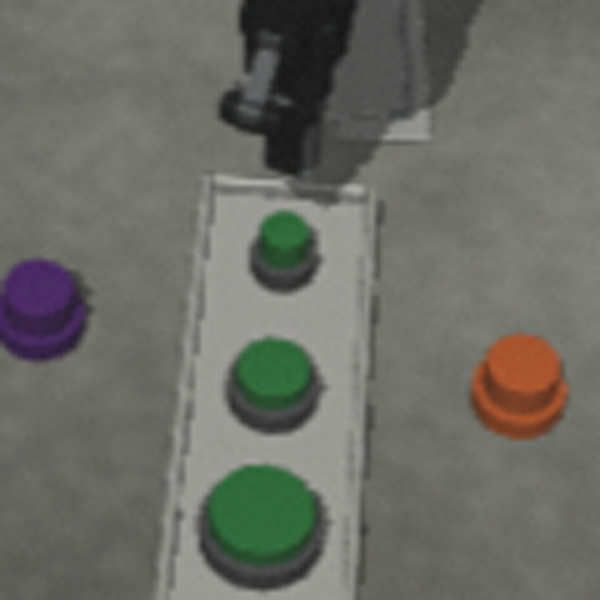

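Medium is down. The tip at (290,170) is about 1 px to the right of the small counter's top at (285,229), so I'll shift +1 mm in x and press.

>>> {"api": "apply_moves", "payload": {
  "targets": [
    [[0.03,0,-0.35,0,-1],[0,0,-0.3,0,-1],[0,0,-0.15,0,-1],[0,0,-0.1,0,-1],[0,0,0,0,-1],[0,0,0,0,-1]]
  ]
}}

```text
clock: 14.73
eef_pos: [0.511, 0.1269, 0.0523]
tool_rot: [0.169, 0.986, -0.0, -0.0]
ft_force: [-0.4, 0.3, 0.1]
grip_width: 0.0001
grasp_force: 0.0
```

>>> {"api": "apply_moves", "payload": {
  "targets": [
    [[0,0,-0.04,0,-1],[0,0,0,0,-1],[0,0,-0.04,0,-1],[0,0,0,0,-1],[0,0,0,0,-1]]
  ]
}}

```text
clock: 15.15
eef_pos: [0.5112, 0.1264, 0.0492]
tool_rot: [0.17, 0.986, 0.0, 0.0]
ft_force: [0.1, -0.5, 0.5]
grip_width: -0.0001
grasp_force: 0.0
```

>>> {"api": "apply_moves", "payload": {
  "targets": [
    [[0,0,-0.04,0,-1],[0,0,0,0,-1],[0,0,-0.04,0,-1],[0,0,0,0,-1],[0,0,0,0,-1]]
  ]
}}

```text
clock: 15.57
eef_pos: [0.5113, 0.1265, 0.046]
tool_rot: [0.17, 0.986, 0.0, 0.0]
ft_force: [-1.0, -0.0, 2.1]
grip_width: 0.0002
grasp_force: 1.3
```

>>> {"api": "apply_moves", "payload": {
  "targets": [
    [[0,0,-0.03,0,-1],[0,0,0,0,-1],[0,0,-0.03,0,-1],[0,0,0,0,-1],[0,0,0,0,-1]]
  ]
}}

```text
clock: 15.98
eef_pos: [0.5113, 0.1264, 0.0435]
tool_rot: [0.17, 0.986, 0.0, 0.0]
ft_force: [-0.7, -0.4, 1.9]
grip_width: 0.0002
grasp_force: 1.3
```

>>> {"api": "apply_moves", "payload": {
  "targets": [
    [[0,0,-0.03,0,-1],[0,0,0,0,-1],[0,0,-0.02,0,-1],[0,0,0,0,-1],[0,0,0,0,-1]]
  ]
}}

```text
clock: 16.4
eef_pos: [0.5113, 0.1264, 0.0418]
tool_rot: [0.17, 0.986, 0.0, 0.0]
ft_force: [-0.9, -0.6, 4.6]
grip_width: -0.0001
grasp_force: 2.6
```

>>> {"api": "apply_moves", "payload": {
  "targets": [
    [[0,0,-0.02,0,-1],[0,0,0,0,-1],[0,0,0,0,-1]]
  ]
}}

```text
clock: 16.65
eef_pos: [0.5113, 0.1265, 0.0412]
tool_rot: [0.17, 0.986, 0.0, 0.0]
ft_force: [-1.0, -0.5, 7.4]
grip_width: 0.0001
grasp_force: 3.4
```

>>> {"api": "apply_moves", "payload": {
  "targets": [
    [[0,0,0.2,0,-1],[0,0,0.6,0,-1],[0,0,0.9,0,-1],[0,0,0.9,0,-1],[-0.3,0,0.6,0,-1],[-0.7,0,0.3,0,-1],[-0.9,0,0,0,-1],[-0.9,0,0,0,-1]]
  ]
}}

```text
clock: 17.32
eef_pos: [0.3985, 0.1266, 0.1815]
tool_rot: [0.17, 0.985, 0.001, 0.001]
ft_force: [-0.3, 1.1, 0.3]
grip_width: 0.0003
grasp_force: 0.0
```

>>> {"api": "apply_moves", "payload": {
  "targets": [
    [[-0.6,0,0,0,-1],[0,0,0,0,-1],[0,0,0,0,-1],[0,0,0,0,-1],[0,0,0,0,-1]]
  ]
}}

```text
clock: 17.73
eef_pos: [0.3762, 0.1267, 0.1809]
tool_rot: [0.17, 0.985, 0.0, 0.0]
ft_force: [0.7, 0.5, 0.8]
grip_width: -0.0001
grasp_force: 0.0
```

```bash
python3 - <<'E'
from h import *
p,d=imaging.camera("side"); o=get_obs(); print(o["clock"],o["eef_pos"],o["ft_force"])
cv2.imwrite("pics/s5.png",cv2.resize(p[170:370,270:470],(800,800))[:600])
a=np.hstack([cv2.resize(p[250:360,320:420],(400,440),interpolation=cv2.INTER_CUBIC),cv2.resize(p[140:250,310:410],(400,440),interpolation=cv2.INTER_CUBIC)])
cv2.imwrite("pics/s5.png",a)
E
```

```text
17.7833 [0.37618191 0.12660201 0.18073908] [-0.34226711  0.48770547 -0.23128443]
```

View pics/s5.png

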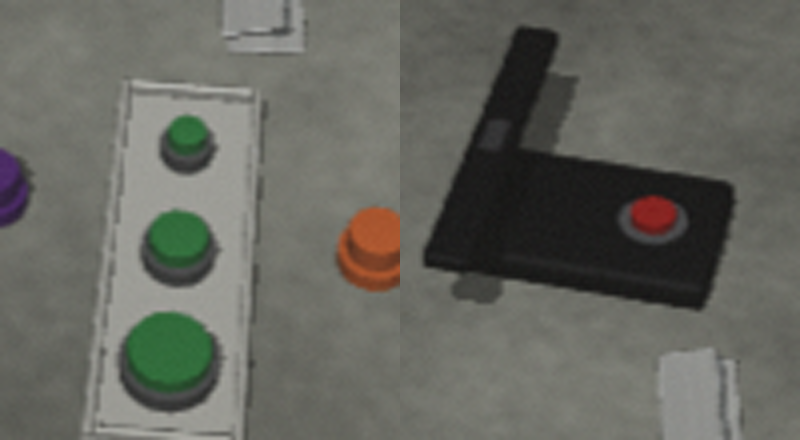

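The picture shows all three counters down in the left half and the red switch, at about (654,215), down in the right half. The arm is clear, so I'll hand in.

```bash
python3 -c "
from workcell import order; print(order.job_done())"
```

```text
the job is handed in; nothing more can be done
None
```

The lamp switch and then the large, medium and small counters were each pressed to their stops, peaking at about 7 N in the readings; the arm ended clear of everything and the job is handed in at about 18 s, result not shown.

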